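Put the lunch tower back together

ROBOT

A 7-joint arm with a two-finger parallel gripper is mounted at the origin on a cart in front of the work surface, level with it; the furniture and walls round the work are solid. World frame = base frame: x ahead of the robot, y to its left, z up, the work surface at z = 0. Lengths are in mm, angles in rad, forces in N, time in s.
With the tool pointing down it reaches from about 400 to 900 mm from the base axis. Payload 5.6 kg.
Tool frame: the origin (TCP) lies midway between the tips of the shut fingers; the grasp point (between the pads) lies 19 mm behind it; z points along the fingers, y is the line along which they close (so a half turn about z gives the same grasp; the last joint's range is limited). The gripper opens to 92 mm and grips with 3 to 60 N. Pads are 20 mm wide; open, the fingers measure 128 mm over their backs; the gripper's body (75 mm by 189 mm) begins 69 mm behind the grasp point.
Start: joints at [1.209, 0.468, -0.012, 1.603, 0.006, 1.071, -0.056], TCP at [203.686, -617.269, 214.592] pointing down, gripper open.
Joint ranges: [-2.53, 2.53], [-0.31, 2.02], [-1.57, 1.55], [0.28, 2.44], [-1.29, 4.43], [0.15, 1.84], [-2.92, 2.92]. Speed limits (rad/s): [2.57, 2.57, 3.14, 3.14, 3.14, 3.14, 3.14].

INTERFACE

Orientations are given as a rotation vector (axis times angle).
In Python, from cell import robot, grip, kin, viewer gives the robot as it stands. Calls block until the motion is done:
- robot.movep(position, orientation): joint-space move of the TCP to a pose.
- robot.servo_line(position, feed=150, rotation=None): straight line of the TCP; rotation=None keeps the orientation; feed is the mean speed in mm/s.
- robot.goto_joints(angles): joint-space move.
- grip(opening, newtons=None): opening from 0.0 (shut) to 1.0 (fully open); newtons is the grip in N (None keeps the last); returns when the fingers have stopped.
- robot.hold(seconds).
- kin.ik(position, orientation): joint angles nearest the present ones, or None.
- robot.observe(): the state.
- viewer.read_camera(name): name is "scene" or "top" or "wrist"; returns the picture (400x640x3 uint8, red, green, blue); there is no depth.
- viewer.camera_info(name): a dict with "camera_matrix" (3x3 intrinsics, pixels), "R" (3x3) and "t" (3): a world point X has camera coordinates R X + t. Camera axes: x right, y down, z forward; pixel columns grow to the right and rows downward; lengths in mm; the calibration is good to about 2 mm. A picture is of the moment at which its call begins: read the wrist's pose just before it. camera_info takes no time and is no camera call; for the wrist camera it gives the pose at the moment of the call.
A pose or a line that the arm cannot do raises robot.IKError and nothing moves.
- robot.job_done(): hands the job in; it is judged then, once.
Trained networks look in the newest picture that a camera, given by its name, has taken for a name from the list of things; names that differ only in an ending like _2 or _b are one class to them, and where a whole thing is asked for, a point or a joint stands for the part that bears it (a point fixed in the world has none). Each returns a list of dicts, best first, with "confidence" (0 to 1); they miss things now and then, are a little off and sometimes report something else, mostly with a low value. They report only what shows in the picture. A call takes as long as a camera call. They do not tell look-alikes from the thing itself.
- viewer.silhouettes(name, camera): "mask" (400x640 bool, what is visible of it).
- viewer.pinpoint(name, camera): "at" ([x, y, z] in mm, in the coordinates of the camera as it stood for that picture, good to about 4 mm: a listed point, or the origin of a listed thing).
The state is a dict: "t": time; "joints": joint angles; "joint_velocities": joint speeds; "joint_torque": joint torques, N m; "tcp_pos": TCP position; "tcp_rot": TCP orientation; "contact_force": force on the tool from outside, world axes, zero at the start; "wrist_torque": the same for the moment, N m; "grip_width": opening from 0.0 (shut) to 1.0 (fully open); "grip_force": force on a finger pad.
Only numpy, scipy, OpenCV 4.12 (cv2) and the standard library are available. Lean on these libraries where they do the work, as an engineer would, in place of code of your own. Each camera call takes 0.05 s, during which the arm holds its last target. There are 200 camera calls.

TASK

The lunch tower has been washed and lies about in pieces; put it back together for carrying, from the bottom up and one piece at a time: the deep blue pot into the carrier's socket, then the yellow pot on it, then the shallow red pot, each seated squarely in the rim below, and then the lid with its plug down in the red pot. When the lid is on, swing the carrying handle up until it stands upright over it. Leave the green glass and the serving bowl where they stand.

Things in the scene. Friction and masses are not known exactly. Their poses are not given: they have to be found in the camera images.
- deep_pot: Blue enamelled pot, the deepest of three, open, 60 mm high in all, about 160 g. Origin: centre of its underside, z up. Body 64 mm across (59 inside), from 8 mm up: grip it there, any yaw. Below it a foot 55 mm across, 8 mm high, bevelled, drops into the rim beneath until the body's shoulder rests on that rim: origin then 8 mm above the carrier's.
- middle_pot: Yellow enamelled pot, the middle one of three, open, 50 mm high in all, about 140 g. Origin: centre of its underside, z up. Body 64 mm across (59 inside), from 8 mm up: grip it there, any yaw. Below it a foot 55 mm across, 8 mm high, bevelled, drops into the rim beneath until the body's shoulder rests on that rim: origin then 52 mm above the blue pot's, 60 above the carrier's.
- shallow_pot: Red enamelled pot, the shallowest of three, open, 42 mm high in all, about 120 g. Origin: centre of its underside, z up. Body 64 mm across (59 inside), from 8 mm up: grip it there, any yaw. Below it a foot 55 mm across, 8 mm high, bevelled, drops into the rim beneath until the body's shoulder rests on that rim: origin then 42 mm above the yellow pot's, 102 above the carrier's.
- lid: Steel lid, 64 mm across, 35 mm high, 90 g. Origin: centre of its underside, z up. Black plug 55 mm across, bevelled, to 14 mm; flange to 20 mm; dark wooden knob 22 mm across from 20 to 35 mm: grip it there. Seated, the flange rests on the red pot's rim, the lid's origin is 28 mm above the red pot's (130 above the carrier's), its knob's top 165 mm up.
- carrier: Steel foot disc, 92 mm across, held fast to the worktop by its rubber sole. Origin: centre of its underside, z up. Its round socket for the blue pot's foot is 59 mm across inside; its rim, 68 mm across, is 16 mm up. Hinge ears at +y and -y, up to 22 mm high, carry the handle; the hinge axis is the carrier's y axis, 12 mm up. The handle lies towards the carrier's +x.
- carry_handle (a joint): Angle of the carrier's swing-up handle (rad): 0 level towards the carrier's +x, 1.57 upright over the lid, stop at 1.62. Stiff hinge (0.15 N m): it stays where it is left. Its wire arms, 5 mm thick, run 41.5 mm either side of the carrier's axis and clear the pots.
- handle_grip (a point): Middle of the handle's dark wooden crossbar: round, 10 mm thick, 52 mm long, level along the carrier's y. At angle q it is at x = 184 cos q, z = 12 + 184 sin q mm in the carrier's frame; upright, 31 mm above the knob. A gripper pointing down and closing across the bar can hold it through the whole swing: the bar turns between the fingers.
- tumbler: Green ribbed drinking glass, 78 mm across, 100 mm high; origin: centre of its underside. A bystander.
- bowl: Pinkish-brown serving bowl, 149 mm across, 48 mm high; origin: centre of its underside. A bystander.
Mind the look-alikes: they are no part of the job. There is more than one size of the shallow_pot; the one meant has the size given above.

How it is judged (in metres and radians):
On the way, in this order (a step that is already met when the one before it is completed fails the run):
1. the blue pot is seated in the carrier's socket (horizontal distance between deep_pot and carrier below 0.005 m and z of deep_pot in the frame of carrier between 0.005 and 0.011 m and angle between deep_pot's own z axis and vertical below 0.07 rad), for 0.2 s.
2. the yellow pot is seated on the blue pot (all of step 1 and horizontal distance between middle_pot and deep_pot below 0.005 m and z of middle_pot in the frame of deep_pot between 0.049 and 0.055 m and angle between middle_pot's own z axis and vertical below 0.07 rad), for 0.2 s.
3. the red pot is seated on the yellow pot (all of step 2 and horizontal distance between shallow_pot and middle_pot below 0.005 m and z of shallow_pot in the frame of middle_pot between 0.039 and 0.045 m and angle between shallow_pot's own z axis and vertical below 0.07 rad), for 0.2 s.
4. the lid is seated on the red pot (all of step 3 and horizontal distance between lid and shallow_pot below 0.005 m and z of lid in the frame of shallow_pot between 0.025 and 0.031 m and angle between lid's own z axis and vertical below 0.07 rad), for 0.2 s.
5. the handle is swung upright (value of joint carry_handle above 1.42 rad), for 0.2 s.
At the end, for the whole second after the job is handed in: Blue pot in the carrier's socket, yellow on blue, red on yellow, lid on red: each within 5 mm of the axis of the piece below, within 3 mm of its fully seated height and within 4 degrees of upright; handle within about 9 degrees of upright (joint over 1.42 rad); all at rest (all of step 4 and value of joint carry_handle above 1.42 rad and linear speed of each of deep_pot, middle_pot, shallow_pot, lid below 0.02 m/s and velocity of joint carry_handle between -0.1 and 0.1 rad/s); the robot touches nothing.
It fails at once if the green glass is pushed (over 20 mm) or tipped (distance of tumbler from where it was at the start of the episode above 0.02 m or angle between tumbler's own z axis and vertical above 0.3 rad).
It fails at once if the serving bowl is pushed (over 20 mm) or tipped (distance of bowl from where it was at the start of the episode above 0.02 m or angle between bowl's own z axis and vertical above 0.3 rad).
It also fails if it takes over 120 s, if anything falls off the work surface, if the arm or the gripper's body presses on something with over 40 N, if the wrist force passes 120 N, or if a joint passes its speed limit or range.

## Working session

There is one attempt and no reset: what is moved stays moved. The work goes in short steps, each a Python script; the robot and the scene stay as the last script left them, time stands still between calls to the robot, and variables do not carry over. Pictures are saved under pics/ and viewed, at most 14 in all, crops included, and the job is handed in when it is done.

```bash
ls; mkdir -p pics; cat > h.py <<'E'
import numpy as np, cv2
from cell import robot, grip, kin, viewer
def snap(c,fn=None):
    im=viewer.read_camera(c)
    if fn: cv2.imwrite('pics/'+fn,im[:,:,::-1])
    return im
def world(p,info): return np.array(info['R']).T@(np.array(p)-np.array(info['t']))
def project(P,info):
    c=np.array(info['R'])@np.array(P)+np.array(info['t']); u=np.array(info['camera_matrix'])@c; return u[:2]/u[2]
def ray(px,info,z):
    K=np.array(info['camera_matrix']);R=np.array(info['R']);t=np.array(info['t'])
    d=R.T@np.linalg.solve(K,[px[0],px[1],1.]);o=-R.T@t
    return o+d*(z-o[2])/d[2]
E
python3 - <<'E'
from h import *
print({k:np.round(v,3) for k,v in robot.observe().items()})
for c in ['top','scene']:
    snap(c,c+'0.png'); i=viewer.camera_info(c)
    print(c,np.round(i['camera_matrix'],1).tolist(),np.round(-np.array(i['R']).T@i['t']))
    for n in ['deep_pot','middle_pot','shallow_pot','lid','carrier','handle_grip','tumbler','bowl']:
        for d in viewer.pinpoint(n,c):
            w=world(d['at'],i); print(n,round(d['confidence'],2),np.round(w),np.round(project(w,i)))
E
```

```text
pics
{'t': np.float64(0.0), 'joints': array([ 1.209,  0.468, -0.012,  1.604,  0.006,  1.071, -0.056]), 'joint_velocities': array([-0.001,  0.   , -0.   ,  0.   , -0.   ,  0.001, -0.001]), 'joint_torque': array([ 0.0000e+00, -5.2057e+01, -1.2000e-02, -2.4375e+01, -5.7000e-02,
        1.7000e-02,  0.0000e+00]), 'tcp_pos': array([ 203.507, -616.717,  213.667]), 'tcp_rot': array([-3.10e+00, -4.98e-01,  1.00e-03]), 'contact_force': array([ 0.083,  0.438, -0.917]), 'wrist_torque': array([-0.016, -0.018,  0.016]), 'grip_force': np.float64(0.0), 'grip_width': np.float64(0.997)}
top [[386.7, 0.0, 317.8], [0.0, 386.7, 203.7], [0.0, 0.0, 1.0]] [ 240.   56. 1145.]
deep_pot 0.76 [388. 268.   0.] [235. 280.]
shallow_pot 0.81 [ 604. -303.   -3.] [395. 162.]
shallow_pot 0.64 [ 591. -207.    2.] [368. 173.]
lid 0.76 [586. 342.  -3.] [197. 223.]
lid 0.17 [486. 447.   1.] [168. 265.]
carrier 0.57 [472.  25.  -2.] [307. 230.]
handle_grip 0.76 [647. -13.  55.] [303. 168.]
handle_grip 0.32 [ 499. -488.   -3.] [462. 177.]
tumbler 0.62 [488. 445.   0.] [169. 264.]
bowl 0.55 [ 501. -489.    0.] [463. 176.]
scene [[442.1, 0.0, 317.7], [0.0, 442.1, 196.0], [0.0, 0.0, 1.0]] [-137.  534. 1033.]
deep_pot 0.59 [382. 265.   4.] [268. 296.]
middle_pot 0.96 [ 409. -267.    0.] [401. 194.]
shallow_pot 0.86 [ 606. -309.   -3.] [367. 156.]
shallow_pot 0.56 [ 590. -207.    0.] [348. 171.]
lid 0.69 [584. 342.   2.] [202. 262.]
carrier 0.69 [464.  19.  -2.] [320. 230.]
handle_grip 0.58 [641. -18.  57.] [293. 177.]
bowl 0.86 [ 503. -484.    2.] [424. 149.]
```

View pics/top0.png

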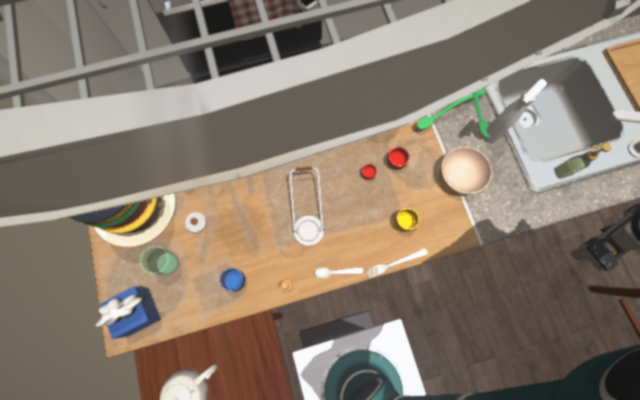

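View pics/scene0.png

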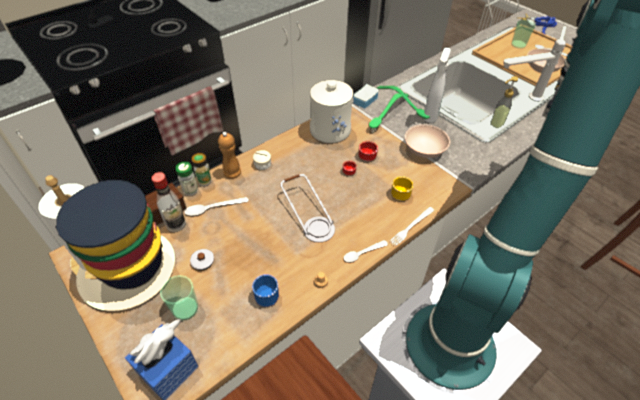

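The two reds are at (398,158), about 22 px wide (≈64 mm), and (369,172), about 15 px (≈45 mm). The first fits the description, and I'll confirm it in a wrist crop. I'll sweep the wrist camera over everything next.

```bash
cat >> h.py <<'E'
from scipy.spatial.transform import Rotation as Ro
def down(a): return (Ro.from_euler('z',a)*Ro.from_euler('x',np.pi)).as_rotvec()
def fit(mask): # largest contour ellipse: centre, axes
    cs=cv2.findContours(mask.astype(np.uint8),0,1)[0]; c=max(cs,key=cv2.contourArea); return cv2.fitEllipse(cv2.convexHull(c))
E
python3 - <<'E'
from h import *
i=viewer.camera_info('wrist'); o=robot.observe()
T=Ro.from_rotvec(o['tcp_rot'])
print(np.round(i['camera_matrix'],1).tolist(),'cam in tool',np.round(T.inv().apply(-np.array(i['R']).T@i['t']-o['tcp_pos'])),'R',np.round(i['R']@T.as_matrix(),3).tolist())
A=np.pi/2-0.2
for p in [(604,-306),(409,-267),(468,22),(385,267),(585,342),(644,-15)]:
  for z in (20,260,330):
    q=kin.ik([*p,z],down(A)); print(p,z,None if q is None else np.round(q,2))
E
```

```text
[[296.1, 0.0, 327.0], [0.0, 296.1, 200.5], [0.0, 0.0, 1.0]] cam in tool [  73.    1. -169.] R [[-0.0, 1.0, 0.001], [-0.965, 0.0, -0.264], [-0.264, -0.001, 0.965]]
(604, -306) 20 [ 0.62  0.76 -0.28  1.63  0.27  0.79  0.01]
(604, -306) 260 [ 0.66  0.51 -0.36  1.46  0.18  1.2   0.08]
(604, -306) 330 [ 0.66  0.47 -0.36  1.37  0.16  1.33  0.1 ]
(409, -267) 20 [ 0.78  0.54 -0.33  2.1   0.32  0.55  0.02]
(409, -267) 260 [ 0.87  0.18 -0.4   1.92  0.08  1.07  0.24]
(409, -267) 330 [ 0.88  0.11 -0.4   1.82  0.05  1.22  0.27]
(468, 22) 20 [ 0.3   0.55 -0.5   2.13  0.48  0.57 -0.76]
(468, 22) 260 [ 0.57  0.19 -0.76  1.94  0.15  1.07 -0.45]
(468, 22) 330 [ 0.61  0.11 -0.78  1.84  0.09  1.22 -0.39]
(385, 267) 20 [-0.15  0.59 -0.64  2.13  0.62  0.61 -1.43]
(385, 267) 260 [ 0.28  0.28 -1.1   1.93  0.28  1.1  -1.13]
(385, 267) 330 [ 0.17  0.14 -0.91  1.84  0.11  1.22 -0.97]
(585, 342) 20 [-0.04  0.93 -0.83  1.6   0.8   0.98 -1.34]
(585, 342) 260 [ 0.    0.67 -0.93  1.44  0.54  1.31 -1.17]
(585, 342) 330 [ 0.01  0.62 -0.96  1.34  0.5   1.43 -1.13]
(644, -15) 20 [ 0.32  0.76 -0.5   1.7   0.48  0.8  -0.6 ]
(644, -15) 260 [ 0.43  0.51 -0.66  1.54  0.33  1.21 -0.48]
(644, -15) 330 [ 0.43  0.46 -0.67  1.45  0.29  1.33 -0.45]
```

```bash
cat >> h.py <<'E'
A=np.pi/2-0.2
def look(n,xy,z,rimz,fn=None):
    robot.movep([*xy,z],down(A)); robot.hold(0.2); i=viewer.camera_info('wrist'); snap('wrist',fn)
    for d in viewer.pinpoint(n,'wrist')[:3]: print(' pin',round(d['confidence'],2),np.round(world(d['at'],i),1))
    for d in viewer.silhouettes(n,'wrist')[:3]:
        e=fit(d['mask']); w=[ray(p,i,rimz) for p in cv2.boxPoints(e)]
        print(' sil',round(d['confidence'],2),np.round(e[0],1),np.round(e[1],1),'ctr at rimz',np.round(ray(e[0],i,rimz),1),'size',np.round(np.linalg.norm(w[0]-w[1]),1),np.round(np.linalg.norm(w[1]-w[2]),1))
E
python3 - <<'E'
from h import *
for n,p,z in [('shallow_pot',(600,-270),42),('middle_pot',(409,-267),50),('carrier',(468,22),16),('handle_grip',(600,-5),50),('deep_pot',(385,267),60),('lid',(585,342),20)]:
    print(n,robot.observe()['t']); look(n,p,230,z,n+'_w.png')
    if n=='handle_grip': pass
print(robot.observe()['t'])
a=[cv2.imread('pics/%s_w.png'%n) for n in ['shallow_pot','middle_pot','carrier','deep_pot']]
b=np.vstack([np.hstack(a[:2]),np.hstack(a[2:])]); cv2.imwrite('pics/m1.png',cv2.resize(b,(800,500),interpolation=cv2.INTER_AREA))
E
```

```text
shallow_pot 0.9
 pin 0.61 [ 607.7 -310.5   -1.5]
 pin 0.61 [ 592.6 -212.9   -1.6]
 sil 0.74 [336.4 205.7] [50.7 53. ] ctr at rimz [ 604.1 -303.9   42. ] size 69.2 65.3
 sil 0.64 [308.6 132. ] [36.5 37. ] ctr at rimz [ 589.5 -208.6   42. ] size 42.4 43.7
middle_pot 3.1583
 pin 0.69 [ 407.5 -264.4   -0.6]
 sil 0.66 [326.9 179.7] [52.7 55. ] ctr at rimz [ 410.6 -262.8   50. ] size 67.1 61.7
carrier 4.2917
 pin 0.92 [467.2  21.2  -4.2]
 sil 0.85 [392.3 177.5] [ 99.6 201.2] ctr at rimz [551.5   3.4  16. ] size 253.6 134.8
handle_grip 5.775
 pin 0.59 [643.8 -15.8  56.2]
 sil 0.73 [293.5 179.5] [ 82.4 197.2] ctr at rimz [559.9   7.2  50. ] size 228.0 101.8
deep_pot 6.725
 pin 0.92 [382.9 265.7  -0.5]
 sil 0.92 [326.4 182.1] [53.1 57.7] ctr at rimz [385.  269.5  60. ] size 68.7 60.4
lid 8.3833
 pin 0.65 [584.5 334.6  -3.2]
 sil 0.89 [328.2 178.6] [47.1 48.1] ctr at rimz [585.1 340.8  20. ] size 61.6 62.7
9.5917
```

View pics/m1.png

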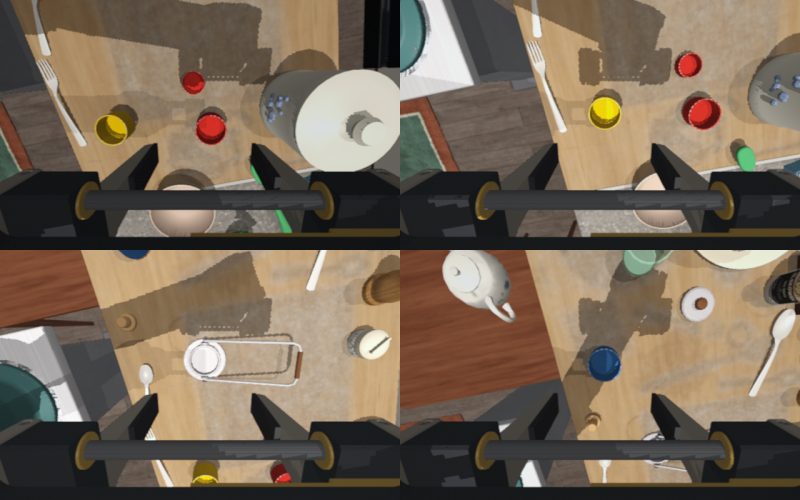

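The montage (0.625 scale) shows the wrist views. The larger red is at (211,128), measuring about 65–69 mm; the smaller is at (193,83), about 43 mm. The larger one is meant. The carrier is at (205,358) with its handle to the right. A tall white canister stands close beside the red pot, so I need to measure it.

```bash
python3 - <<'E'
from h import *
i=viewer.camera_info('scene'); t=viewer.camera_info('top')
print('canister base front',[np.round(ray(p,i,0)) for p in [(330,139),(312,131),(352,128)]])
for z in (130,160,190): print(z,np.round(ray((331,86),i,z)), np.round(ray((310,92),i,z)),np.round(ray((353,92),i,z)))
w=cv2.imread('pics/carrier_w.png')[120:230,270:500]; r=cv2.imread('pics/shallow_pot_w.png')[100:240,260:480]
w=cv2.resize(w,None,fx=3.4,fy=3.4,interpolation=2)[:300,:780]; s=cv2.imread('pics/scene0.png')[70:190,300:460]
r=cv2.resize(r,None,fx=2,fy=2,interpolation=2); s=cv2.resize(s,None,fx=2.1,fy=2.1)
m=np.zeros((600,800,3),np.uint8); m[:w.shape[0],:w.shape[1]]=w; m[310:310+r.shape[0],:r.shape[1]]=r; m[310:310+s.shape[0],450:450+s.shape[1]]=s
cv2.imwrite('pics/m2.png',m)
E
```

```text
canister base front [array([ 751., -267.,    0.]), array([ 825., -245.,    0.]), array([ 746., -368.,    0.])]
130 [ 851. -354.  130.] [ 870. -274.  130.] [ 776. -389.  130.]
160 [ 818. -324.  160.] [ 837. -247.  160.] [ 745. -359.  160.]
190 [ 786. -295.  190.] [ 803. -220.  190.] [ 715. -328.  190.]
```

View pics/m2.png

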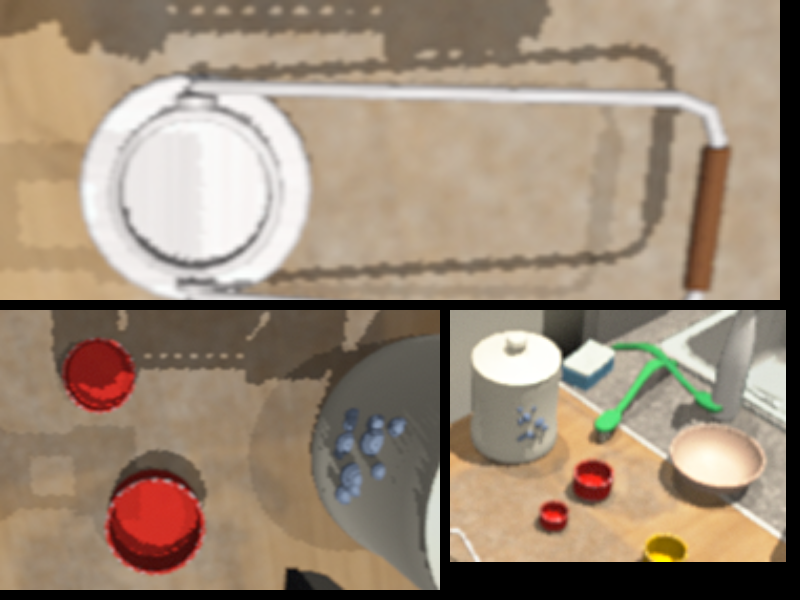

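The enlarged crops confirm the larger red as the shallow pot. The canister's near edge is at about x=735, so it clears the gripper. Next I refine the positions with a projected-cylinder model, then grip and release the blue pot once to calibrate camera bias along the closing axis.

```bash
cat >> h.py <<'E'
th=np.linspace(0,2*np.pi,60,endpoint=False)
def hullmask(xy,i,rings):
    P=np.array([project([xy[0]+r*np.cos(t),xy[1]+r*np.sin(t),z],i) for r,z in rings for t in th],np.float32)
    M=cv2.moments(cv2.convexHull(P)); return np.array([M['m10']/M['m00'],M['m01']/M['m00']])
POT=lambda h:[(32,h),(32,8),(27.5,0)]
LID=[(32,20),(32,14),(11,35),(27.5,0)]
def locate(n,near,rings,i):
    best=None
    for d in viewer.silhouettes(n,'wrist'):
        m=d['mask'].astype(np.uint8); cs=cv2.findContours(m,0,1)[0]
        M=cv2.moments(cv2.convexHull(max(cs,key=cv2.contourArea))); 
        if M['m00']<300: continue
        c=np.array([M['m10']/M['m00'],M['m01']/M['m00']])
        xy=ray(c,i,rings[0][1])[:2]
        for _ in range(6): xy=xy+ray(c,i,30)[:2]-ray(hullmask(xy,i,rings),i,30)[:2]
        if best is None or np.hypot(*(xy-near))<np.hypot(*(best-near)): best=xy
    return best
def view(n,xy,rings,dxy=(0,0),z=230):
    robot.movep([xy[0]+dxy[0],xy[1]+dxy[1],z],down(A)); robot.hold(0.2); i=viewer.camera_info('wrist'); snap('wrist'); return locate(n,np.array(xy),rings,i)
def st(): o=robot.observe(); return round(float(o['t']),1),np.round(o['tcp_pos'],1),np.round(o['contact_force'],1),round(float(o['grip_width'])*92,1),round(float(o['grip_force']),1)
E
python3 - <<'E'
from h import *
im=cv2.imread('pics/carrier_w.png',0).astype(float)
# socket edge: darkest along radial lines near the expected 59 mm circle
robot.movep([468,22,230],down(A)); robot.hold(.2); i=viewer.camera_info('wrist'); im=cv2.cvtColor(snap('wrist','car2.png'),cv2.COLOR_RGB2GRAY).astype(np.float32)
c=np.array([327.4,175.])
for k in range(3):
    pts=[]
    for t in th:
        rr=np.arange(18,27,.25); xs=(c[0]+rr*np.cos(t)).astype(np.float32); ys=(c[1]+rr*np.sin(t)).astype(np.float32)
        v=cv2.remap(im,xs[None],ys[None],1)[0]; j=v.argmin(); pts.append([xs[j],ys[j]])
    e=cv2.fitEllipse(np.array(pts,np.float32)); c=np.array(e[0])
print('socket',e, np.round(ray(c,i,16),1),np.round(ray(c,i,10),1))
print('deep',view('deep_pot',(385,268),POT(60)),st())
E
```

```text
socket ((327.45050048828125, 175.17965698242188), (44.896541595458984, 48.608341217041016), 6.594089031219482) [469.   26.2  16. ] [468.8  25.1  10. ]
deep None (12.4, array([385.6, 267.2, 230. ]), array([ 0.2, -0.1, -0.1]), 91.8, 0.0)
```

```bash
python3 - <<'E'
from h import *
snap('wrist'); i=viewer.camera_info('wrist'); print('deep',locate('deep_pot',np.array([385,268]),POT(60),i))
xy=(468,25); robot.movep([*xy,230],down(A)); robot.hold(.2); i=viewer.camera_info('wrist'); im=snap('wrist','car3.png')
d=viewer.silhouettes('carrier','wrist')[0]; m=cv2.morphologyEx(d['mask'].astype(np.uint8),cv2.MORPH_OPEN,cv2.getStructuringElement(2,(21,21)))
c=max(cv2.findContours(m,0,1)[0],key=cv2.contourArea); e=cv2.fitEllipse(c); print('disc',e,cv2.boundingRect(c),[np.round(ray(e[0],i,z),1) for z in (0,6,12)])
g=im.copy(); K=lambda P:tuple(int(round(v*16*6)) for v in (project(P,i)-np.array([280,125])))
g=cv2.resize(g[125:225,280:400],None,fx=6,fy=6,interpolation=2)[:,:,::-1].copy()
for (cx,cy),r,z,col in [((469,26),29.5,16,(0,0,255)),((469,26),34,16,(0,200,0)),((469,26),46,4,(255,0,0)),((469,23),29.5,16,(0,255,255))]:
    P=np.array([K([cx+r*np.cos(t),cy+r*np.sin(t),z]) for t in th],np.int32); cv2.polylines(g,[P],True,col,1,16,4)
cv2.imwrite('pics/car_ov.png',g)
E
```

```text
deep [384.07784204 266.86563955]
disc ((327.6582946777344, 179.1121826171875), (65.57345581054688, 67.14605712890625), 2.198117733001709) (294, 146, 67, 69) [array([467.1,  21.3,   0. ]), array([467.3,  22.4,   6. ]), array([467.6,  23.6,  12. ])]
```

View pics/car_ov.png

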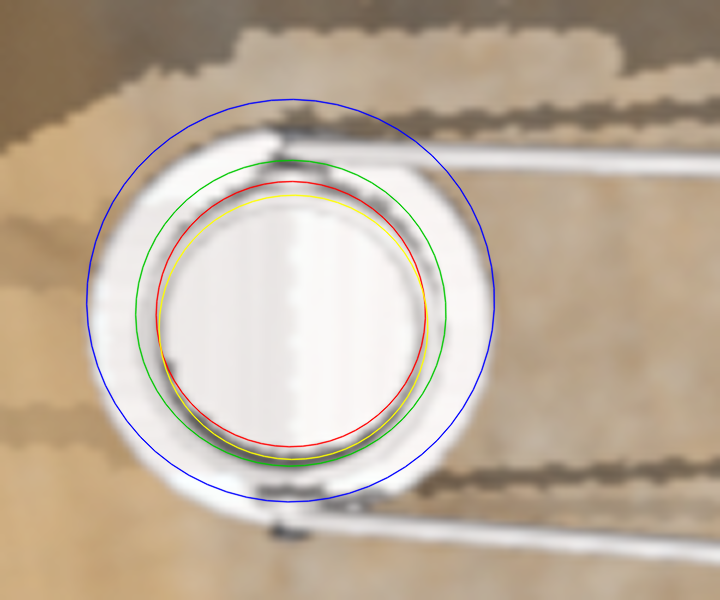

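The overlay shows the y=26 circles about 4 px too high: the disc outline and the near socket edge fit y≈22. The carrier is at about (468,22). Now the blue pot, with the bias check first.

```bash
python3 - <<'E'
from h import *
p=(384.1,266.9)
robot.movep([*p,120],down(A)); robot.servo_line([*p,25],feed=120); grip(0.0,25); print(st())
grip(1.0); robot.servo_line([*p,230],feed=250)
b=None
for _ in range(3):
    b=view('deep_pot',p,POT(60))
    if b is not None: break
c=(np.array(robot.observe()['tcp_pos'][:2]))
n=Ro.from_rotvec(down(A)).as_matrix()[:2,1]
print('seen',b,'tcp',c,'closing dir',n,'bias along closing',(b-c)@n,'perp',(b-c)@[-n[1],n[0]],st())
E
```

```text
(16.4, array([384.5, 267. ,  25.3]), array([-0.4, -1.3,  4.2]), 64.5, 25.0)
seen [383.15517797 266.24972263] tcp [384.03383557 266.92979833] closing dir [ 0.98006658 -0.19866933] bias along closing -0.7260327582479311 perp -0.8410817875134298 (18.5, array([384. , 266.9, 229.9]), array([0.3, 0.1, 0. ]), 91.9, 0.0)
```

```bash
cat >> h.py <<'E'
def pick(p,zt,f=25,appr=110):
    robot.movep([*p,appr],down(A)); robot.servo_line([*p,zt],feed=150); grip(0.0,f); print('pick',st())
def place(c,ztop,zt,zhi):
    """lower from ztop to zt in steps, watching the vertical force"""
    robot.movep([*c,zhi],down(A)); robot.servo_line([*c,ztop],feed=150); robot.hold(.2)
    f0=robot.observe()['contact_force'].copy() if hasattr(robot.observe()['contact_force'],'copy') else np.array(robot.observe()['contact_force'])
    z=ztop
    while z>zt:
        z=max(z-1,zt); robot.servo_line([*c,z],feed=20); o=robot.observe(); df=np.round(np.array(o['contact_force'])-f0,1); print(round(float(o['tcp_pos'][2]),1),df)
        if df[2]>15: print('STOP'); return False
    return True
E
python3 - <<'E'
from h import *
p=(383.9,266.4); pick(p,25); robot.servo_line([*p,110],feed=200)
print(st()); print(place((468.7,22.3),25+18,25+8,110),st())
E
```

```text
pick (20.3, array([384.3, 266.5,  25.4]), array([ 0.3, -0.8,  6. ]), 64.4, 25.0)
(20.9, array([383.7, 265.5, 109.3]), array([ 0.9,  0. , -2.2]), 64.3, 25.0)
42.2 [ 0.7  0.2 -0.6]
40.9 [ 0.7  0.2 -1.2]
39.9 [-0.2  0.8 -0.2]
38.9 [ 1.4 -0.2 -1.2]
37.9 [ 0.6  0.3 -0.6]
36.9 [ 0.7  0.8 -0.2]
35.9 [ 0.2 -0.  -1.5]
34.9 [ 0.7  0.  -0.9]
33.9 [ 0.8 -0.4 -0.9]
33.4 [-0.6 -0.8  6. ]
True (25.2, array([468.7,  22.2,  33.4]), array([-1.4, -1.1,  5. ]), 64.9, 25.0)
```

```bash
python3 - <<'E'
from h import *
grip(1.0); robot.servo_line([468.7,22.3,230],feed=250); robot.hold(.2)
R8=[(32,68),(32,16)]
for _ in range(2):
    i=viewer.camera_info('wrist'); snap('wrist'); b=locate('deep_pot',np.array([468,22]),R8,i); print('blue',b)
for _ in range(2): y=view('middle_pot',(408,-266),POT(50)); print('yellow',y)
print(st())
E
```

```text
blue [467.30332927  22.58020723]
blue [467.42830544  22.56066352]
yellow [ 410.49784618 -265.65969078]
yellow [ 410.12128125 -265.77191549]
(29.1, array([ 408., -266.,  230.]), array([-0.2, -0.8, -0.3]), 91.7, 0.0)
```

```bash
cat >> h.py <<'E'
E
python3 - <<'E'
from h import *
p=(411.2,-265.7); pick(p,18); robot.servo_line([*p,160],feed=200)
print(st()); ok=place((468.7,22.6),18+60+9,18+60,160); print(ok,st())
if ok:
    grip(1.0); robot.servo_line([468.7,22.6,260],feed=250); robot.hold(.2)
    for _ in range(2):
        i=viewer.camera_info('wrist'); snap('wrist'); print('yellow',locate('middle_pot',np.array([468,22]),[(32,110),(32,68)],i))
    for _ in range(2): print('red',view('shallow_pot',(604,-306),POT(42)))
    print(st())
E
```

```text
pick (30.9, array([ 411.3, -265.9,   18.3]), array([-1.3, -0.3,  3.5]), 62.5, 25.0)
(31.8, array([ 410.2, -265.5,  158.9]), array([-0.1,  0. , -3.3]), 62.5, 25.0)
86.2 [ 0.   0.1 -1.2]
84.9 [-0.1  1.1 -0.1]
83.9 [-0.4 -0.2 -0.5]
82.9 [ 0.8  0.5 -0.6]
81.9 [-0.3  0.8 -0.3]
80.9 [-0.6  1.8 -1. ]
79.9 [ 0.   0.7 -1. ]
79.0 [0.1 0.1 0.3]
78.3 [-1.4 -0.5  5.2]
True (36.0, array([468.9,  22.6,  78.3]), array([-1.5, -1.2,  4. ]), 62.3, 25.0)
yellow [468.26515904  23.20846217]
yellow [467.32771551  23.2256326 ]
red [ 603.40683041 -307.6639183 ]
red [ 603.82223539 -307.64713225]
(40.1, array([ 604. , -306. ,  229.9]), array([-0.8, -0. , -0.4]), 91.7, 0.0)
```

```bash
python3 - <<'E'
from h import *
p=(604.5,-307.6); pick(p,16); robot.servo_line([*p,200],feed=200)
print(st()); ok=place((468.8,22.9),16+102+9,16+102,200); print(ok,st())
if ok:
    grip(1.0); robot.servo_line([468.8,22.9,290],feed=250); robot.hold(.2)
    for _ in range(2):
        i=viewer.camera_info('wrist'); snap('wrist','red_on.png'); print('red',locate('shallow_pot',np.array([468,22]),[(32,144),(32,110)],i))
    for _ in range(2): print('lid',view('lid',(585,341),LID))
    snap('scene','s2.png'); cv2.imwrite('pics/s2c.png',np.hstack([cv2.resize(cv2.imread('pics/s2.png')[120:280,220:420],(400,320)),cv2.resize(cv2.imread('pics/red_on.png')[90:250,230:430],(400,320))]))
    print(st())
E
```

```text
pick (41.9, array([ 604.8, -307.8,   16.6]), array([-0.9, -0. ,  3.2]), 64.1, 25.0)
(43.0, array([ 603.5, -307.5,  198.4]), array([ 0.4,  0.2, -1.4]), 64.1, 25.0)
126.2 [-1.1 -1.   0.7]
124.9 [ 0.5 -1.   0.4]
123.9 [-0.  -0.1  1.2]
122.9 [ 0.4 -0.6  1. ]
121.9 [ 0.3 -1.2 -0.2]
120.9 [-0.7  0.2  0.7]
119.9 [ 0.8 -1.3  0.3]
118.9 [-0.5 -0.4 -0.1]
118.4 [-1.  -1.7  7.8]
True (47.4, array([469. ,  22.9, 118.4]), array([-1. , -0.8,  5.6]), 64.4, 25.0)
red [467.67340896  22.99882052]
red [467.86850619  22.86949785]
lid [584.99002169 340.46065181]
lid [584.91491738 340.23953885]
(51.4, array([585. , 341.1, 229.9]), array([ 0.1, -0.2, -0.9]), 91.8, 0.0)
```

View pics/s2c.png

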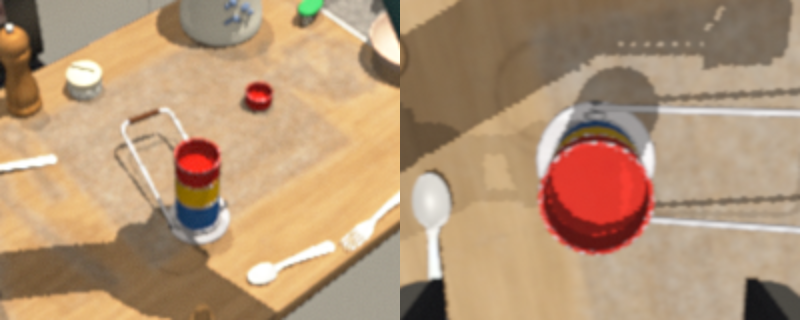

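The scene crop shows blue, yellow and red stacked squarely at (197,185), and the wrist crop shows the red rim upright. Next is the lid.

```bash
python3 - <<'E'
from h import *
i=viewer.camera_info('scene'); print('bottle base',np.round(ray((172,227),i,0)))
p=(585.8,340.3); pick(p,23,30,appr=130); robot.servo_line([*p,240],feed=200)
print(st()); ok=place((468.9,22.9),23+130+16,23+130,240); print(ok,st())
snap('scene','s3.png'); cv2.imwrite('pics/s3c.png',cv2.resize(cv2.imread('pics/s3.png')[60:260,220:420],(600,600)))
E
```

```text
bottle base [749. 349.   0.]
pick (53.9, array([585.8, 340.3,  23. ]), array([-0.7, -0.2, -0.4]), 21.3, 30.0)
(55.1, array([585.4, 339.7, 238.6]), array([ 0.5,  0.2, -1.7]), 20.6, 30.0)
168.2 [0.9 0.2 0.7]
166.9 [ 0.5 -0.5  0.1]
165.9 [-1.1 -0.3  0.9]
164.9 [ 0.1 -1.   1.1]
163.9 [ 0.7  0.9 -0.2]
162.9 [-0.3 -0.5  0.2]
161.9 [-0.1  0.3  0.6]
160.9 [-0.1  0.8 -0.1]
159.9 [ 0.2  0.6 -0.1]
158.9 [ 0.  -0.5 -0.2]
157.9 [0.7 1.2 0.9]
156.9 [0.3 1.4 0.3]
155.9 [1.1 0.3 0.6]
154.9 [1.1 0.3 0.3]
153.9 [-0.2  0.6  1.2]
153.0 [ 0.8  0.2 -0.3]
True (61.2, array([468.9,  22.9, 153. ]), array([ 0.7, -0.1, -1.4]), 21.2, 30.0)
```

View pics/s3c.png

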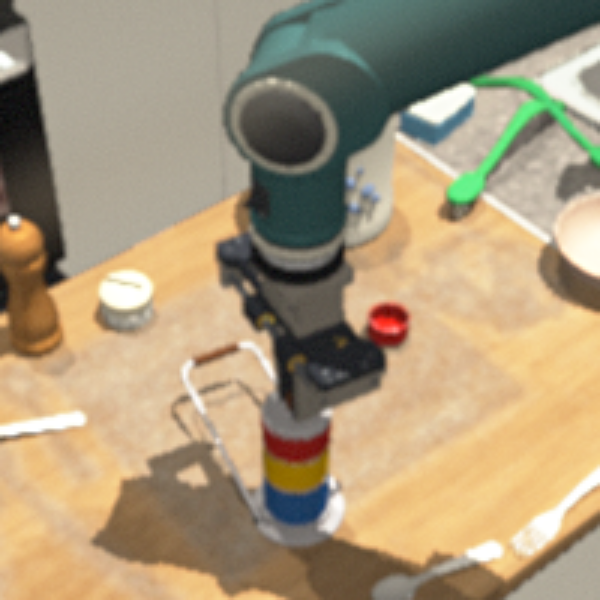

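The crop shows the lid at (298,410) over the red pot, level and held by the knob. I'll lower it to contact, release it and look at the handle bar.

```bash
python3 - <<'E'
from h import *
c=(468.9,22.9); z=153.
f0=robot.observe()['contact_force'][2]
while z>150.5:
    z-=.5; robot.servo_line([*c,z],feed=20); f=robot.observe()['contact_force'][2]-f0; print(z,round(float(f),1))
    if f>3: break
grip(1.0); robot.servo_line([*c,320],feed=250); robot.hold(.2)
i=viewer.camera_info('wrist'); snap('wrist','lid_on.png'); print('lid',locate('lid',np.array(c),[(32,150),(32,144),(11,165)],i))
for d in viewer.pinpoint('lid','wrist')[:2]: print(round(d['confidence'],2),np.round(world(d['at'],i),1))
robot.movep([644,-16,230],down(A)); robot.hold(.2); i=viewer.camera_info('wrist'); snap('wrist','bar.png')
for d in viewer.pinpoint('handle_grip','wrist')[:2]: w=world(d['at'],i); print(round(d['confidence'],2),np.round(w,1),project(w,i))
im=cv2.imread('pics/bar.png'); hsv=cv2.cvtColor(im,cv2.COLOR_BGR2HSV)
px=np.round(project([644,-16,56],i)).astype(int); print(px)
a=im[px[1]-60:px[1]+60,px[0]-100:px[0]+60]; b=cv2.imread('pics/lid_on.png')[100:260,240:400]
cv2.imwrite('pics/m4.png',np.hstack([cv2.resize(a,(427,320),interpolation=2),cv2.resize(b,(320,320),interpolation=2)]))
print(st())
E
```

```text
152.5 4.1
lid [467.35820056  22.82892674]
0.62 [647.8 -11.1  58. ] [329.60289075 178.94515938]
[327 183]
(64.9, array([643.9, -16.5, 231.4]), array([1.1, 0.1, 0.1]), 91.7, 0.0)
```

View pics/m4.png

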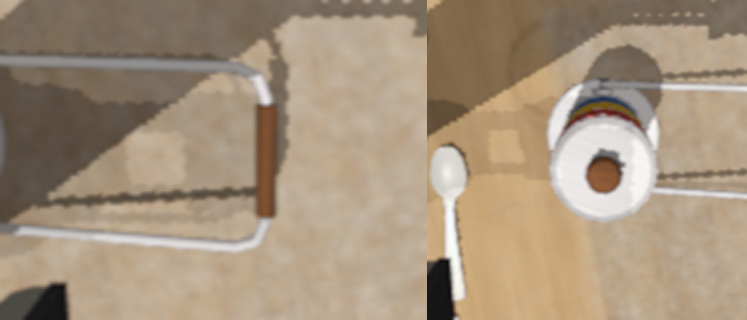

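The crops show the bar centred at about (265,160) in the left crop and square to the gripper. The lid is seated, its knob at (604,174). Now I swing the handle along its arc.

```bash
python3 - <<'E'
from h import *
i=viewer.camera_info('wrist'); C=np.array([468.7,22.5])
for z in (48,52,56): 
    b=ray((326.4,183),i,z)+[0.9,0,0]; r=np.hypot(*(b[:2]-C)); q=np.arccos(min(1,r/184)); print(z,np.round(b,1),round(r,1),round(12+184*np.sin(q),1))
    if abs(12+184*np.sin(q)-z)<6: B,Q=b,q
yaw=np.arctan2(*(B[:2]-C)[::-1]); u=np.array([np.cos(yaw),np.sin(yaw)]); rot=down(np.pi/2+yaw); print(yaw,Q)
robot.servo_line([B[0],B[1],B[2]+80],feed=150,rotation=rot)
grip(0.5); robot.servo_line([B[0],B[1],B[2]-13],feed=80); grip(0.0,10); print(st())
o=robot.observe(); tc=o['tcp_pos']; r=(tc[:2]-C)@u; print('r',r)
q0=np.arccos(min(1,r/184)); zb=12+184*np.sin(q0); off=tc[2]-zb; print('q0',q0,'off',off)
if not -22<off<-4: q0=Q; off=-13
for q in np.append(np.arange(q0+.1,1.55,.1),1.57):
    xy=C+184*np.cos(q)*u; robot.servo_line([*xy,12+184*np.sin(q)-13+ (off+13)*max(0,1-(q-q0)/.5)],feed=110)
    s=st(); 
    if np.abs(s[2]).max()>10: print('force',q,s); 
print(st()); snap('scene','s5.png'); cv2.imwrite('pics/s5c.png',cv2.resize(cv2.imread('pics/s5.png')[60:260,220:420],(600,600)))
E
```

```text
48 [643.6 -17.3  48. ] 179.3 53.1
52 [643.7 -16.5  52. ] 179.3 53.2
56 [643.9 -15.7  56. ] 179.3 53.3
-0.21459556290764417 0.22625014194449108
(68.4, array([643.7, -15.7,  42.9]), array([-0.4,  0.9,  0.7]), 9.8, 10.0)
r 179.0864826182724
q0 0.23161866152471672 off -11.31581639074934
force 1.0316186615247167 (71.0, array([564.1,   1.5, 158.6]), array([ 6.3, -3.1, 11.1]), 9.8, 10.0)
force 1.1316186615247166 (71.3, array([547.9,   5. , 167.2]), array([ 5.1, -4.1, 12.7]), 9.3, 10.0)
force 1.2316186615247164 (71.6, array([530.9,   8.8, 174.1]), array([ 2.8, -3. , 13.3]), 9.3, 10.0)
force 1.3316186615247165 (71.9, array([512.9,  12.8, 179.1]), array([ 2.1, -3.4, 14.6]), 9.2, 10.0)
force 1.4316186615247164 (72.2, array([494.4,  16.9, 182.2]), array([ 0.3, -3.4, 12.4]), 9.4, 10.0)
force 1.5316186615247165 (72.5, array([475.6,  21. , 183.3]), array([-1.1, -1.9, 11.7]), 9.5, 10.0)
force 1.57 (72.8, array([468.5,  22.6, 183.2]), array([-1.5, -2.1, 12. ]), 9.5, 10.0)
(72.8, array([468.5,  22.6, 183.2]), array([-1.5, -2.1, 12. ]), 9.5, 10.0)
```

View pics/s5c.png

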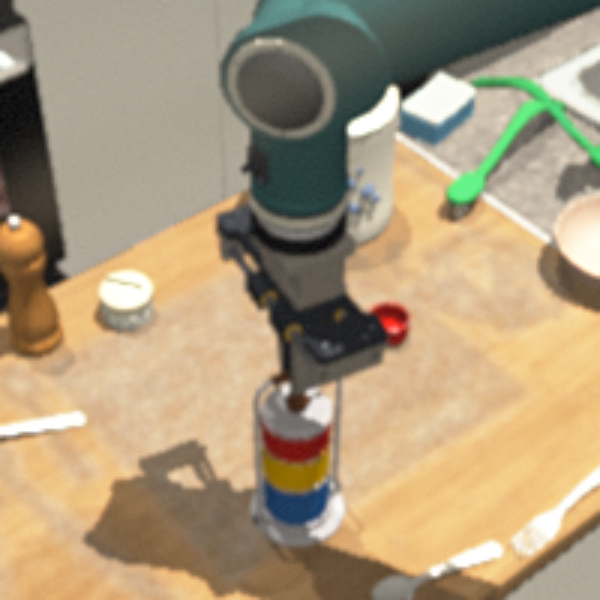

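The crop shows the handle upright over the lid at (298,390), the stack still straight. I'll release, rise and verify.

```bash
python3 - <<'E'
from h import *
c=robot.observe()['tcp_pos'][:2]
grip(0.6); robot.servo_line([*c,330],feed=120); robot.hold(.5)
i=viewer.camera_info('wrist'); snap('wrist','e.png')
for d in viewer.pinpoint('handle_grip','wrist')[:2]: print(round(d['confidence'],2),np.round(world(d['at'],i),1))
print('exp bar px',project([467.8,22.5,196],i),'knob',project([467.8,22.5,165],i),st())
snap('scene','s6.png'); k=np.round(project([467.8,22.5,196],i)).astype(int)
cv2.imwrite('pics/m6.png',np.hstack([cv2.resize(cv2.imread('pics/s6.png')[120:250,260:390],(400,400),interpolation=2),cv2.resize(cv2.imread('pics/e.png')[k[1]-65:k[1]+65,k[0]-65:k[0]+65],(400,400),interpolation=2)]))
E
```

```text
0.94 [468.   24.8 198.3]
exp bar px [326.89071989 191.93906036] knob [326.90008198 185.62242912] (75.6, array([468.6,  22.6, 330. ]), array([-0.8, -0.1,  0. ]), 55.0, 0.0)
```

View pics/m6.png

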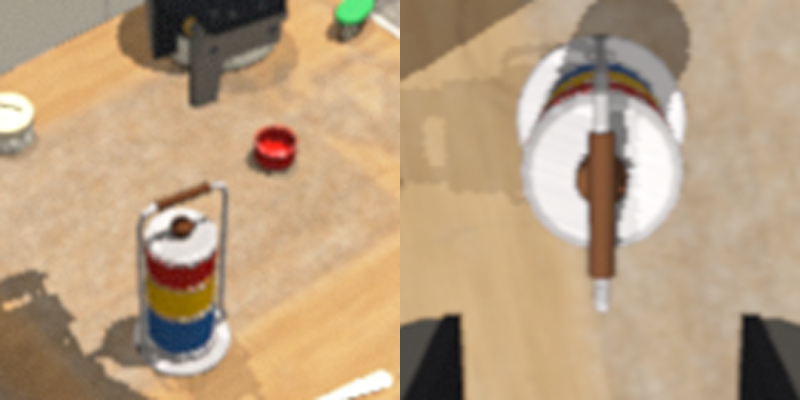

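The bar at (601,205) in the right crop lies directly over the knob, so the handle is upright. The stack at (180,290) in the left crop is straight and fully seated. I'm handing it in.

```bash
python3 -c "
from h import *
print(robot.job_done())"
```

```text
the job is handed in; nothing more can be done
None
```

I handed the job in at about 76 s: the blue, yellow and red pots and the lid are stacked in the carrier with the handle upright, all looking seated in the last pictures. The hand-in call returned no verdict.

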